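Punch the dot on an adapter plate

ROBOT

A 6-joint arm with a two-finger parallel gripper is mounted at the origin on the work surface. World frame = base frame: x ahead of the robot, y to its left, z up, the work surface at z = 0. Lengths are in m, angles in rad, forces in N, time in s.
With the tool pointing down it reaches from about 0.375 to 0.975 m from the base axis. Payload 3.8 kg.
Tool frame: the origin (TCP) lies on the centre line of the jaws, within the pads' length; the fingertips stand 17 mm ahead of it and the grasp point (between the pads) lies 2 mm behind it (bot.tip_extent is the distance from the TCP to the fingertips, in m); z points along the fingers, y is the line along which they close (so a half turn about z gives the same grasp; the last joint's range is limited). The gripper opens to 85 mm and grips with 20 to 120 N. Pads are 22 mm wide; open, the fingers measure 114 mm over their backs; the gripper's body (76 mm by 85 mm) begins 54 mm behind the grasp point. The pads swing forward as they close: fully open they stand 13 mm farther back than shut.
Start: joints at [1.288, 0.264, 1.604, -0, 1.274, -0.037], TCP at [0.164, 0.655, 0.248] pointing down, gripper open.
Joint ranges: [-2.63, 2.63], [-0.94, 2.18], [0.31, 2.57], [-1.31, 4.45], [0, 2.66], [-2.55, 2.55]. Speed limits (rad/s): [2.57, 2.57, 3.14, 3.14, 3.14, 3.14].

INTERFACE

Orientations are given as a rotation vector (axis times angle).
In Python, from workcell import readout, read_camera, finish_job, bot gives the robot as it stands.
- The arm moves only by the tool jog_arm, never from a script. Its argument "deltas" is one flat list of numbers, 7 for each row, row after row: the shift along the tool's x, y, z in m, then the turn, a rotation vector about the tool's x, y, z in degrees, then the gripper command: -1 is shut, 1 is fully open, values between are in proportion. A call has 1 to 8 rows; each row is the pose to reach, as a shift and turn from the pose commanded when the call began, along the tool's axes at that moment; what a row does not reach only later rows make up. A row lasts 1/10 s, in which the tool goes at most 50 mm and 8.59 degrees, less where a joint would pass 70% of its speed; a pose out of reach is approached as far as the arm can. A call with a gripper value outside its range is refused whole. The fingers move at their own pace and stop on an object; "squeeze" is the grip in N (left out, the last holds). Time passes only in rows, so rows that repeat a pose let the fingers close. It gives the time, the measured TCP pose, the force, the opening and the grip force at its end, in the units of the state.
- readout.read_state(): the state, without advancing time (a new reading comes with each control period).
- read_camera(name): name is "side" or "top" or "wrist"; returns a dict with "color" (420x560x3 uint8, blue, green, red), "fx", "fy", "cx", "cy" (pixels), "origin" and "attitude" of the camera in the world. Camera axes: x right, y down, z forward; pixel columns grow to the right and rows downward; lengths in m; the calibration is good to about 2 mm. A picture is of the moment at which its call begins. There is no depth.
- finish_job(): hands the job in; it is judged then, once.
The state is a dict: "time": time; "q": joint angles; "joint_vel": joint speeds; "joint_torque": joint torques, N m; "tool_pos": TCP position; "tcp_rot": TCP orientation; "wrist_force": force on the tool from outside, world axes, zero at the start; "torque": the same for the moment, N m; "width": opening from 0.0 (shut) to 1.0 (fully open); "grip_force": force on a finger pad.
Only numpy, scipy, OpenCV 4.12 (cv2) and the standard library are available. Lean on these libraries where they do the work, as an engineer would, in place of code of your own. Each camera call takes 0.05 s, during which the arm holds its last target. There are 200 camera calls.

TASK

Take the square-shanked dot punch out of the tool stand, set its tip on the crossing of the two scribed lines of the plate on the flexure mount, and press it down squarely with an even 12 newtons or so for a good second, without overloading the plate, skidding or dragging the plate sideways. Lift the punch straight off the plate, put it gently back in its stand, fully home and upright, and let go. Leave the other things where they are.

Things in the scene. Friction and masses are not known exactly. Their poses are not given: they have to be found in the camera images.
- punch: Steel dot punch, 0.2 to 0.35 kg, nose-down in one hole of the stand; own z is its axis, up. Origin on the axis 32 mm below the underside of its round collar (34 mm diameter, 8 mm thick). Below the collar a 14 mm nose tapers over its last 11 mm to a flat 5 mm tip; its set length varies, so the tip lies anywhere from 6 mm above to 6 mm below the origin. It does not shift in use.
- punch_grip (a point): Where to grip the punch: on its axis 65 mm above the punch's origin, in the square shank, 18 x 18 mm with faces square to own x and y, which rises 56 mm from the collar's top (40 mm above the origin). Fingertips may stand just above the collar.
- die: The other tool in the stand, to be left alone: same collar, but a round shank 16 mm in diameter and only 40 mm tall. Origin on its axis 32 mm below the collar's underside.
- stand: Fixed aluminium tool stand, a block 60 (x) x 130 (y) x 50 (z) mm with two vertical through holes of 20 mm diameter on its own y axis, 70 mm apart. Origin: centre of its underside, on the bench. Either tool may be in either hole.
- stand_hole0 (a point): Centre of the mouth of the hole at the stand's own y = -35 mm, on its top face.
- stand_hole1 (a point): Centre of the mouth of the hole at the stand's own y = +35 mm, on its top face. A tool is fully home when its collar rests on the top face, so its origin is 32 mm below the mouth.
- mount: Fixed black base of the flexure mount, 120 (x) x 100 (y) x 14 mm, origin: centre of its underside, on the bench. Above it sit two small stages and the plate.
- plate: Aluminium adapter plate 90 (x) x 70 (y) x 8 mm, held level on the flexure mount. Its origin is at the mount's, on the bench; its top face is 58 mm above that. It gives under load: about 8 N per mm downwards (starting to sink at about 2 N, stop at 5 mm) and 2 N per mm sideways, and springs back.
- mark (a point): The crossing of the two dark scribed lines on the plate's top face, where the dot goes: 18 mm towards the plate's +x and 12 mm towards its -y from its middle. Moves with the plate.
- mirror: Bystander: mirror mount on a steel post, 101 mm tall, standing loose on the bench. Origin: centre of its underside.
- lens_ring: Bystander: black ring, 50 mm diameter, 14 mm high, lying flat. Origin: centre of its underside.
- driver: Bystander: screwdriver 170 mm long with a black handle, lying on the bench along its own x. Origin under its middle.
There are look-alikes about, which are no part of the job. Leave any blue look-alike of the mount alone.

How it is judged:
On the way, in this order (a step that is already met when the one before it is completed fails the run):
1. the punch presses on the crossing (its axis within 5 mm of it), upright within 0.09 rad, with 9 to 15 N, unbroken for 0.8 s (contact force between punch and plate between 9 and 15 N and horizontal distance between punch and mark below 0.005 m and angle between punch's own z axis and vertical below 0.09 rad), for 0.8 s.
2. the punch has been lifted straight up: its origin 20 mm above the plate's top, still within 12 mm of the crossing sideways (z of punch in the frame of mark above 0.02 m and horizontal distance between punch and mark below 0.012 m).
At the end, for the whole second after the job is handed in: The punch stands in a hole of the stand, its axis within 5 mm of the hole's, its collar on the top face (within 3 mm in height), upright within 0.06 rad, at rest and let go ((horizontal distance between punch and stand_hole0 below 0.005 m or horizontal distance between punch and stand_hole1 below 0.005 m) and z of punch in the frame of stand between 0.015 and 0.021 m and angle between punch's own z axis and vertical below 0.06 rad and linear speed of punch below 0.02 m/s and contact force between punch and stand above 0.3 N); the robot touches nothing.
It fails at once if the punch presses the plate with more than 20 N (contact force between punch and plate above 20 N).
It fails at once if the punch touches the plate (over 1 N) more than 7 mm away from the crossing: missed or skidded (contact force between punch and plate above 1 N and horizontal distance between punch and mark above 0.007 m).
It fails at once if the plate is dragged more than 2.5 mm sideways (5 N of side load) (x of plate in the frame of mount above 0.0025 m or x of plate in the frame of mount below -0.0025 m or y of plate in the frame of mount above 0.0025 m or y of plate in the frame of mount below -0.0025 m).
It fails at once if the punch is dropped (out of the fingers and faster than 0.25 m/s) or slammed home (faster than 0.25 m/s with its collar within 6 mm of the stand's top) (linear speed of punch above 0.25 m/s and (contact force between the fingers and punch below 0.3 N or z of punch in the frame of stand below 0.024 m)).
It fails at once if the other tool, the mirror, the ring or the screwdriver is moved more than 15 mm (distance of any of die, mirror, lens_ring, driver from where it was at the start of the episode above 0.015 m).
It also fails if it takes over 54 s, if anything falls off the work surface, if the arm or the gripper's body presses on something with over 40 N, if the wrist force passes 120 N, or if a joint passes its speed limit or range.

## Working session

There is one attempt and no reset: what is moved stays moved. The work goes in short steps, Python scripts to look and compute and a tool call to move; the robot and the scene stay as the last step left them, time stands still between calls to the robot, and variables do not carry over. Pictures are saved under pics/ and viewed, at most 10 in all, crops included, and the job is handed in when it is done.

Besides the shell and the picture viewer there is one more tool, called by a JSON object that holds its "api" and its "payload", one argument or row to a line. jog_arm: Moves the arm, as the interface text tells. Its arguments: {"type":"object","properties":{"deltas":{"type":"array"},"squeeze":{"type":"number"}},"required":["deltas"]}

```bash
mkdir -p pics; ls; cat > h.py <<'E'
import numpy as np, cv2
from scipy.spatial.transform import Rotation as R
from workcell import readout, read_camera, finish_job, bot
def cam(n):
    c=read_camera(n); a=np.array(c["attitude"],float)
    c["Rm"]=a if a.shape==(3,3) else (R.from_rotvec(a).as_matrix() if a.size==3 else R.from_quat(a).as_matrix()); return c
def ray(c,u,v,z):
    d=c["Rm"]@np.array([(u-c["cx"])/c["fx"],(v-c["cy"])/c["fy"],1]); o=np.array(c["origin"]); return o+d*(z-o[2])/d[2]
def proj(c,p):
    q=c["Rm"].T@(np.array(p)-c["origin"]); return [c["fx"]*q[0]/q[2]+c["cx"],c["fy"]*q[1]/q[2]+c["cy"]]
E
python3 - <<'E'
from h import *
ims=[]
for n in ("top","side"):
    c=cam(n); print(n,c["fx"],c["fy"],c["cx"],c["cy"],c["origin"],c["attitude"]); cv2.imwrite(f"pics/{n}0.png",c["color"])
s=readout.read_state(); print(s)
E
```

```text
pics
top 481.03730545165814 481.03730545165814 285.7620153619363 216.71866057495413 [0.41362726 0.02482487 1.04899187] [-2.15131296  2.13015288 -0.18984952]
side 430.6660884238265 430.6660884238265 272.54216217922135 207.80859247961538 [ 0.54602992 -0.66060207  0.71330994] [-2.308202    0.07750137 -0.00809086]
{'time': 0.1, 'q': array([ 1.28811768e+00,  2.64680130e-01,  1.60522089e+00,  1.33449821e-06,
        1.27371244e+00, -3.69358278e-02]), 'joint_vel': array([ 0.00095845, -0.00239569, -0.00227473,  0.00036952, -0.00239428,
        0.00071016]), 'joint_torque': array([ 2.36224651e-04, -5.16699743e+01, -3.68595994e+01, -1.11350876e-04,
        6.11700467e-03,  1.84974186e-05]), 'tool_pos': array([0.16406359, 0.65411852, 0.24709387]), 'tcp_rot': array([-0.38500221, -3.11758554,  0.00313319]), 'wrist_force': array([ 0.70604673, -0.13564817,  0.79541153]), 'torque': array([-0.00650316,  0.02386248,  0.01384271]), 'grip_force': 0.0, 'width': 1.0009231602301318}
```

View pics/top0.png

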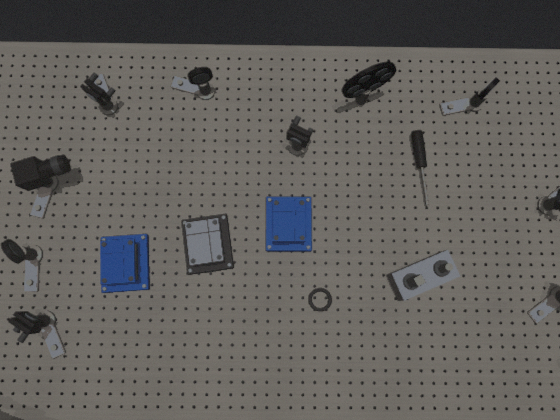

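View pics/side0.png

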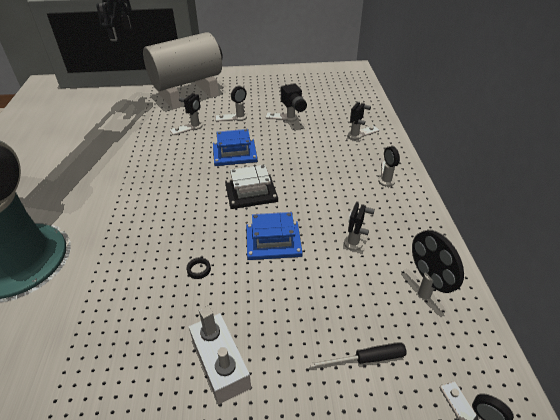

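The top view shows the stand at about (425,276), with tools at (411,281) and (443,268). The black mount is at (207,243), the ring at (320,300) and the driver at (420,165). In the side view the tools are at (208,325) and (224,358). I'll zoom in on both places.

```bash
python3 - <<'E'
from h import *
t=cv2.imread("pics/top0.png"); s=cv2.imread("pics/side0.png")
a=cv2.resize(t[240:310,380:470],(400,300),interpolation=2)
b=cv2.resize(t[205:280,170:245],(300,300),interpolation=2)
d=cv2.resize(s[300:400,180:260],(240,300),interpolation=2)
im=np.zeros((300,800,3),np.uint8); 
im=np.hstack([a,cv2.resize(d,(200,250))if 0 else b[:,:], ]); 
im2=np.zeros((600,700,3),np.uint8); im2[:300]=im; im2[300:,:240]=d
cv2.imwrite("pics/z0.png",im2)
E
cat > /dev/null
```

```text
(no output)
```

View pics/z0.png

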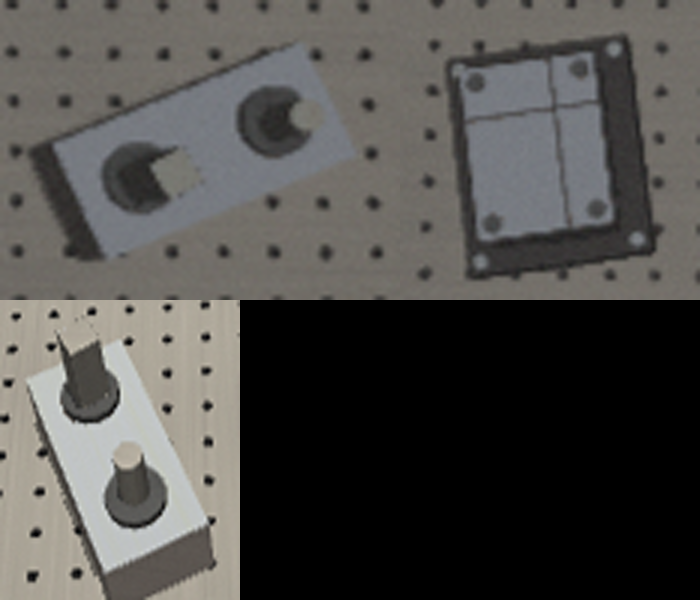

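The crop shows the punch (square shank) at collar px (411.7,281.5) and shank top (420.3,279.9). The die is in the right-hand hole, and the plate crossing is at px (209,232).

```bash
python3 - <<'E'
from h import *
c=cam("top")
f=lambda u,v,z:print(u,v,ray(c,u,v,z).round(4))
f(411.7,281.5,.058); f(420.3,279.9,.114); f(380+275*.225,240+121*.2333,.058)
f(380+306*.225,240+116*.2333,.018+.08)
f(209,232,.058)
for p in [(50,147),(297,42),(355,155),(107,258)]: f(380+p[0]*.225,240+p[1]*.2333,.05)
g=c["color"]; 
for p in [(60,64),(195,52),(215,222),(76,242)]: f(170+p[0]*.25,205+p[1]*.25,.058)
E
```

```text
411.7 281.5 [ 0.4469 -0.2456  0.058 ]
420.3 279.9 [ 0.4483 -0.2472  0.114 ]
441.875 268.2293 [ 0.4746 -0.3089  0.058 ]
448.85 267.0628 [ 0.4746 -0.3094  0.098 ]
209 232 [0.5449 0.1726 0.058 ]
391.25 274.2951 [ 0.4616 -0.2058  0.05  ]
446.825 249.7986 [ 0.5136 -0.3237  0.05  ]
459.875 276.1615 [ 0.4591 -0.3484  0.05  ]
404.075 300.1914 [ 0.409  -0.2308  0.05  ]
185.0 221.0 [0.5674 0.2232 0.058 ]
218.75 218.0 [0.5745 0.1533 0.058 ]
223.75 260.5 [0.4862 0.1403 0.058 ]
189.0 265.5 [0.4752 0.211  0.058 ]
```

{"api": "jog_arm", "payload": {
  "deltas": [-0.037,-0.03,0,0,0,6,0.2,-0.073,-0.06,0,0,0,12,0.2,-0.11,-0.09,0,0,0,18,0.2,-0.147,-0.121,0,0,0,24,0.2,-0.183,-0.151,0,0,0,30,0.2,-0.22,-0.181,0,0,0,36,0.2,-0.256,-0.211,0,0,0,42,0.2,-0.293,-0.241,0,0,0,45,0.2]
}}

```text
time: 0.95
tool_pos: [0.3903, 0.3479, 0.2481]
tcp_rot: [-1.553, -2.731, 0.0]
wrist_force: [-0.1, 0.5, -0.2]
width: 0.595
grip_force: 0.0
```

{"api": "jog_arm", "payload": {
  "deltas": [-0.043,-0.02,0,0,0,6,0.2,-0.086,-0.041,0,0,0,12,0.2,-0.13,-0.061,0,0,0,18,0.2,-0.173,-0.082,0,0,0,24,0.2,-0.216,-0.102,0,0,0,30,0.2,-0.259,-0.122,0,0,0,36,0.2,-0.302,-0.143,0,0,0,42,0.2,-0.345,-0.163,0,0,0,45,0.2]
}}

```text
time: 1.75
tool_pos: [0.4268, -0.0319, 0.2483]
tcp_rot: [2.48, 1.928, 0.001]
wrist_force: [1.2, 0.2, 0.1]
width: 0.6
grip_force: 0.0
```

```bash
cat >> h.py <<'E'
def delta(p):
    s=readout.read_state(); Rt=R.from_rotvec(s["tcp_rot"]).as_matrix()
    print("tool d",(Rt.T@(np.array(p)-s["tool_pos"])).round(4),"x",Rt[:,0].round(3),"y",Rt[:,1].round(3),"pos",s["tool_pos"].round(4),"q",s["q"].round(3),"F",s["wrist_force"].round(2),"M",s["torque"].round(3),"t",s["time"])
E
python3 -c "
from h import *
delta([.4475,-.2465,.25]);c=cam('wrist');print(c['origin'],c['Rm'][:,2],c['Rm'][:,0]);delta([.4475,-.2465,.25])"
```

```text
tool d [-0.2028  0.073  -0.0017] x [0.247 0.969 0.   ] y [ 0.969 -0.247  0.001] pos [ 0.4268 -0.0319  0.2483] q [-0.133 -0.221  2.099  0.     1.263  0.116] F [1.25 0.2  0.1 ] M [-0.051 -0.024  0.083] t 1.75
[0.44338001 0.04041532 0.37393468] [-0.07070383 -0.28125455 -0.957025  ] [ 9.69158680e-01 -2.46436147e-01  8.23441432e-04]
tool d [-0.1961  0.0718 -0.0002] x [ 0.252  0.968 -0.006] y [ 0.968 -0.252  0.002] pos [ 0.4274 -0.0387  0.2484] q [-0.144 -0.219  2.097 -0.006  1.262  0.113] F [ 0.36 -5.66 -0.16] M [-0.181 -0.027 -0.027] t 1.8
```

{"api": "jog_arm", "payload": {
  "deltas": [-0.045,0.016,0,0,0,0,0.2,-0.09,0.032,0,0,0,0,0.2,-0.135,0.048,0,0,0,0,0.2,-0.17,0.062,0,0,0,0,0.2,-0.196,0.072,0,0,0,0,0.2,-0.196,0.072,0,0,0,0,0.2]
}}

```text
time: 2.4
tool_pos: [0.4495, -0.2406, 0.248]
tcp_rot: [2.48, 1.928, -0.001]
wrist_force: [0.6, 0.5, 0.3]
width: 0.604
grip_force: 0.0
```

```bash
python3 -c "
from h import *
delta([.4475,-.2465,.25]);c=cam('wrist');cv2.imwrite('pics/w1.png',c['color'])
import pickle;pickle.dump({k:v for k,v in c.items()},open('w1.pkl','wb'))
print(proj(c,[.4475,-.2465,.058]),proj(c,[.4475,-.2465,.114]))"
```

```text
tool d [-0.0062 -0.0005 -0.002 ] x [ 0.247  0.969 -0.001] y [ 0.969 -0.247 -0.   ] pos [ 0.4495 -0.2406  0.248 ] q [-5.400e-01 -5.100e-02  1.951e+00 -1.000e-03  1.241e+00 -2.900e-01] F [0.57 0.51 0.28] M [ 0.078 -0.005 -0.008] t 2.4
[np.float64(279.1423192983327), np.float64(196.3889001243855)] [np.float64(279.4021534003771), np.float64(215.05704495826419)]
```

View pics/w1.png

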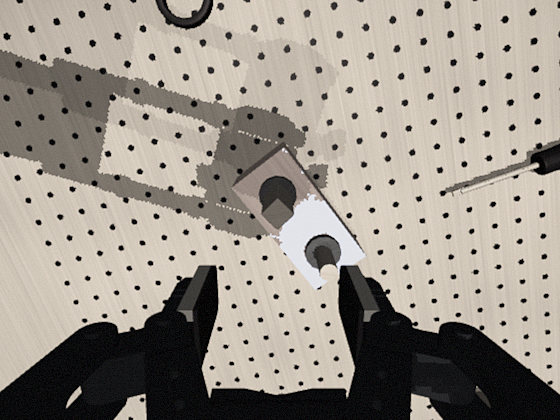

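The punch collar is at (278,192), as predicted, and the shank top looks like a diamond around (279,210). I'll zoom in to get its yaw.

```bash
python3 -c "
from h import *
t=cv2.imread('pics/w1.png')[165:240,240:320]
cv2.imwrite('pics/w1z.png',np.clip(cv2.resize(t,(640,600),interpolation=2)*1.8,0,255).astype(np.uint8))"
```

```text
(no output)
```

View pics/w1z.png

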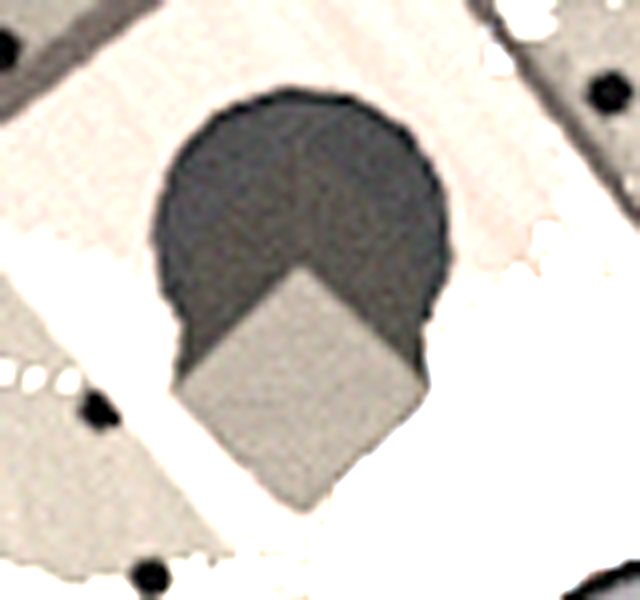

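The shank top's corners in the crop are (300,263), (428,385), (303,512) and (175,387). I'll cast them at z = 0.114 and the collar at z = 0.058.

```bash
python3 -c "
from h import *
import pickle;c=pickle.load(open('w1.pkl','rb'))
P=np.array([ray(c,240+x/8,165+y/8,.114) for x,y in [(300,263),(428,385),(303,512),(175,387)]])
print(P.mean(0),np.linalg.norm(np.roll(P,-1,0)-P,axis=1))
for i in range(4):
  e=P[(i+1)%4]-P[i]; print(np.degrees(np.arctan2(e[1],e[0]))%90)
print('collar',ray(c,240+303/8,165+235/8,.058))
s=readout.read_state();y=R.from_rotvec(s['tcp_rot']).as_matrix()[:,1];print('tool y ang',np.degrees(np.arctan2(y[1],y[0]))%90); delta([*P.mean(0)[:2],.085])"
```

```text
[ 0.44657506 -0.24497231  0.114     ] [0.01664335 0.01702322 0.01707605 0.01659024]
31.18102164513791
32.828009783976626
29.751303357539
31.394750425196463
collar [ 0.44686239 -0.2444357   0.058     ]
tool y ang 75.76565887130549
tool d [-0.0067 -0.0008  0.1628] x [0.246 0.969 0.   ] y [ 0.969 -0.246 -0.001] pos [ 0.4492 -0.2388  0.2478] q [-0.538 -0.052  1.953  0.     1.242 -0.289] F [-0.12 -0.07 -0.33] M [ 0.     0.005 -0.005] t 2.45
```

{"api": "jog_arm", "payload": {
  "deltas": [-0.002,0,0.01,0,0,-8,0.2,-0.004,0,0.02,0,0,-16,0.2,-0.0065,-0.001,0.03,0,0,-24,0.2,-0.0065,-0.001,0.04,0,0,-32,0.2,-0.0065,-0.001,0.05,0,0,-40,0.2,-0.0065,-0.001,0.06,0,0,-45.5,0.2,-0.0065,-0.001,0.06,0,0,-45.5,0.2,-0.0065,-0.001,0.06,0,0,-45.5,0.2]
}}

```text
time: 3.25
tool_pos: [0.4467, -0.2426, 0.1882]
tcp_rot: [-1.538, -2.738, -0.0]
wrist_force: [-0.6, 0.3, -0.2]
width: 0.597
grip_force: 0.0
```

```bash
python3 -c "
from h import *
delta([.4467,-.2448,.083])"
```

```text
tool d [-0.0019 -0.0011  0.1052] x [-0.52   0.854  0.001] y [ 0.854  0.52  -0.   ] pos [ 0.4467 -0.2426  0.1882] q [-0.547 -0.005  2.021  0.     1.127 -1.094] F [-0.65  0.27 -0.22] M [ 0.012 -0.032 -0.044] t 3.25
```

{"api": "jog_arm", "payload": {
  "deltas": [-0.002,-0.001,0.02,0,0,0,0.2,-0.002,-0.001,0.045,0,0,0,0.2,-0.002,-0.001,0.065,0,0,0,0.2,-0.002,-0.001,0.08,0,0,0,0.2,-0.002,-0.001,0.095,0,0,0,0.2,-0.002,-0.001,0.105,0,0,0,0.2,-0.002,-0.001,0.105,0,0,0,0.2,-0.002,-0.001,0.105,0,0,0,0.2]
}}

```text
time: 4.05
tool_pos: [0.4474, -0.2461, 0.0839]
tcp_rot: [1.537, 2.739, -0.0]
wrist_force: [0.0, -0.2, 0.7]
width: 0.6
grip_force: 0.0
```

```bash
python3 -c "
from h import *
delta([.4467,-.2448,.083]);c=cam('wrist');cv2.imwrite('pics/w2.png',c['color'])"
```

```text
tool d [0.0015 0.     0.0009] x [-0.521  0.854 -0.001] y [0.854 0.521 0.   ] pos [ 0.4474 -0.2461  0.0839] q [-0.552  0.12   2.105  0.     0.916 -1.1  ] F [ 0.01 -0.18  0.75] M [-0.008  0.012  0.003] t 4.05
```

View pics/w2.png

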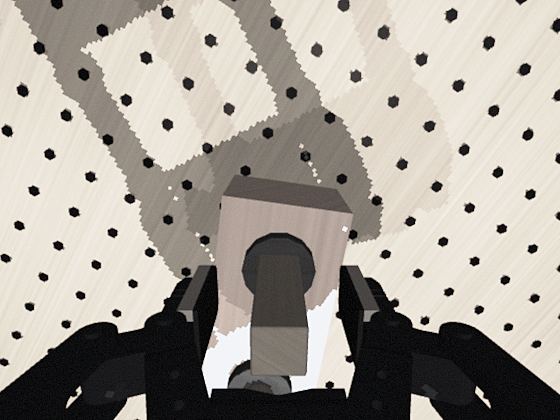

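The shank (250–307, centre about 279) sits centred and square between the fingers, so I'll close.

{"api": "jog_arm", "payload": {
  "deltas": [0,0,0,0,0,0,0,0,0,0,0,0,0,-0.5,0,0,0,0,0,0,-0.8,0,0,0,0,0,0,-1,0,0,0,0,0,0,-1,0,0,0,0,0,0,-1,0,0,0,0,0,0,-1,0,0,0,0,0,0,-1],
  "squeeze": 80
}}

```text
time: 4.9
tool_pos: [0.4476, -0.2463, 0.0841]
tcp_rot: [1.536, 2.739, -0.0]
wrist_force: [-0.1, 0.2, 5.2]
width: 0.197
grip_force: 78.8
```

```bash
python3 -c "
from h import *
delta([.4467,-.2448,.083])"
```

```text
tool d [0.0018 0.0001 0.0011] x [-0.521  0.853 -0.001] y [0.853 0.521 0.001] pos [ 0.4476 -0.2463  0.0841] q [-0.552  0.12   2.105  0.     0.916 -1.1  ] F [-0.13  0.2   5.22] M [0.051 0.132 0.011] t 4.9
```

{"api": "jog_arm", "payload": {
  "deltas": [0,0,-0.01,0,0,0,-1,0,0,-0.025,0,0,0,-1,0,0,-0.045,0,0,0,-1,0,0,-0.07,0,0,0,-1,0,0,-0.095,0,0,0,-1,0,0,-0.12,0,0,0,-1,0,0,-0.136,0,0,0,-1,0,0,-0.136,0,0,0,-1]
}}

```text
time: 5.7
tool_pos: [0.448, -0.2467, 0.2218]
tcp_rot: [1.535, 2.736, -0.0]
wrist_force: [0.0, 0.1, -2.4]
width: 0.198
grip_force: 78.2
```

```bash
python3 -c "
from h import *
delta([.5449,.1726,.22])"
```

```text
tool d [0.3074 0.3012 0.0011] x [-0.521  0.853 -0.004] y [0.853 0.521 0.002] pos [ 0.448  -0.2467  0.2218] q [-0.552 -0.031  1.982 -0.     1.187 -1.1  ] F [ 0.03  0.12 -2.37] M [ 0.011 -0.074 -0.017] t 5.7
```

{"api": "jog_arm", "payload": {
  "deltas": [0.015,0.015,0,0,0,0,-1,0.045,0.044,0,0,0,0,-1,0.078,0.076,0,0,0,0,-1,0.111,0.109,0,0,0,0,-1,0.144,0.141,0,0,0,0,-1,0.177,0.173,0,0,0,0,-1,0.21,0.206,0,0,0,0,-1,0.24,0.235,0,0,0,0,-1]
}}

```text
time: 6.5
tool_pos: [0.5213, 0.0834, 0.2172]
tcp_rot: [-1.535, -2.738, 0.003]
wrist_force: [0.5, -0.7, -2.9]
width: 0.2
grip_force: 78.5
```

{"api": "jog_arm", "payload": {
  "deltas": [0.025,0.025,0,0,0,0,-1,0.043,0.043,0,0,0,0,-1,0.055,0.055,0,0,0,0,-1,0.064,0.064,0,0,0,0,-1,0.067,0.066,0,0,0,0,-1,0.067,0.066,0,0,0,0,-1,0.067,0.066,0,0,0,0,-1,0.067,0.066,0,0,0,0,-1]
}}

```text
time: 7.3
tool_pos: [0.5438, 0.1719, 0.2193]
tcp_rot: [1.539, 2.739, -0.0]
wrist_force: [-0.1, -1.1, -3.2]
width: 0.199
grip_force: 78.5
```

```bash
python3 -c "
from h import *
import pickle
delta([.5449,.1726,.22]);c=cam('wrist');cv2.imwrite('pics/w3.png',c['color']);pickle.dump(c,open('w3.pkl','wb'))
print(proj(c,[.5449,.1726,.058]))
d=cam('side');pickle.dump(d,open('s3.pkl','wb'))
delta([.5449,.1726,.22])"
```

```text
tool d [ 0.      0.0013 -0.0007] x [-0.52   0.854 -0.   ] y [ 0.854  0.52  -0.   ] pos [0.5438 0.1719 0.2193] q [ 0.263  0.087  1.864 -0.     1.19  -0.284] F [-0.12 -1.11 -3.24] M [-0.006  0.021  0.03 ] t 7.3
[np.float64(280.7058371518346), np.float64(199.06507619851376)]
tool d [-0.0001  0.0012 -0.0005] x [-0.52   0.854 -0.   ] y [0.854 0.52  0.   ] pos [0.5438 0.1721 0.2195] q [ 0.263  0.087  1.864 -0.     1.19  -0.284] F [ 1.06 -0.19 -2.88] M [0.004 0.024 0.015] t 7.4
```

View pics/w3.png

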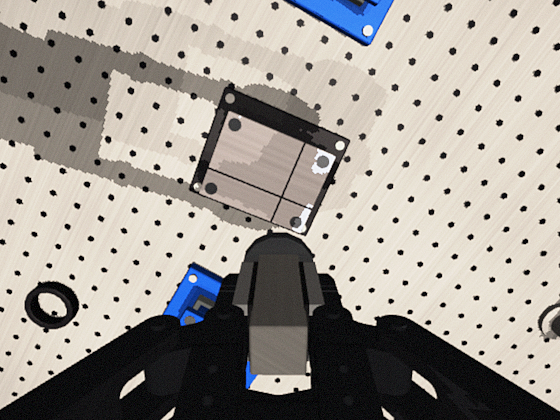

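The crossing is near (277,190), against a prediction of (281,199). The shank top spans about (248–307, 325–375). I'll refine both numerically.

```bash
python3 - <<'E'
from h import *
import pickle
c=pickle.load(open('w3.pkl','rb'));g=cv2.cvtColor(c['color'],6)
bh=cv2.morphologyEx(g,cv2.MORPH_BLACKHAT,np.ones((7,7)))
m=np.zeros_like(g);cv2.fillConvexPoly(m,np.array([(225,118),(328,152),(303,222),(205,185)]),1)
b=((bh>25)&(m>0)).astype(np.uint8)*255
L=cv2.HoughLines(b,0.5,np.pi/360,35)[:,0]
l1=L[0];l2=next(l for l in L if 0.8<abs(l[1]-l1[1])<2.4)
A=np.array([[np.cos(l[1]),np.sin(l[1])] for l in(l1,l2)]);u,v=np.linalg.solve(A,[l1[0],l2[0]])
print(u,v,np.degrees([l1[1],l2[1]]),'mark',ray(c,u,v,.058))
o=readout.read_state()['tool_pos']
crop=cv2.resize(c['color'][220:400,210:345],(540,720),interpolation=2)[:,:]
cv2.imwrite('pics/w3z.png',np.clip(cv2.resize(crop,(450,600))*2.2,0,255).astype(np.uint8))
for p in[(278,325),(278,350),(278,375)]: print(ray(c,*p,o[2]+.030)-o)
E
```

```text
281.52228 197.05919 [111.99999   23.499998] mark [0.54458864 0.17437338 0.058     ]
[-0.00661147  0.00884609  0.03      ]
[-0.00199933  0.00127666  0.03      ]
[ 0.00283396 -0.00665573  0.03      ]
```

View pics/w3z.png

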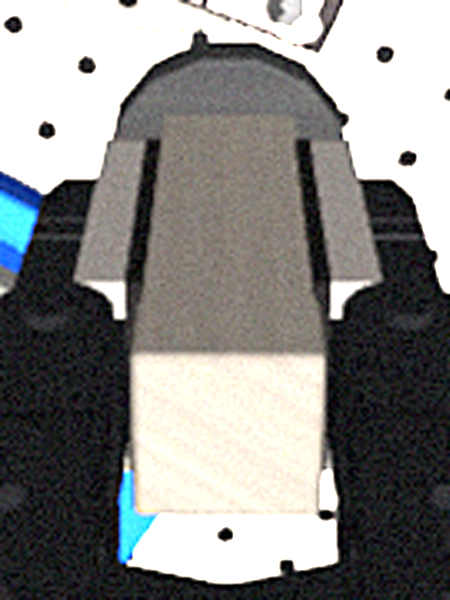

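{"api": "jog_arm", "payload": {
  "deltas": [0,0.001,0.015,0,0,0,-1,-0.0007,0.0017,0.035,0,0,0,-1,-0.0007,0.0017,0.055,0,0,0,-1,-0.0007,0.0017,0.07,0,0,0,-1,-0.0007,0.0017,0.08,0,0,0,-1,-0.0007,0.0017,0.086,0,0,0,-1,-0.0007,0.0017,0.086,0,0,0,-1,-0.0007,0.0017,0.086,0,0,0,-1]
}}

```text
time: 8.2
tool_pos: [0.5462, 0.1734, 0.1339]
tcp_rot: [1.537, 2.739, 0.001]
wrist_force: [-0.7, 0.7, -3.3]
width: 0.201
grip_force: 78.5
```

```bash
python3 - <<'E'
from h import *
c=cam('wrist');cv2.imwrite('pics/w4.png',c['color'])
s=cam('side');o=readout.read_state()['tool_pos']
u,v=proj(s,[.545,.173,.065]);print(u,v,proj(s,[.545,.173,.075]))
u,v=int(u),int(v)
w=cv2.resize(c['color'][150:350,180:380],(500,500),interpolation=2)
z=cv2.resize(s['color'][v-45:v+25,u-20:u+22],(300,500),interpolation=2)
cv2.imwrite('pics/w4z.png',np.clip(np.hstack([w,z])*1.5,0,255).astype(np.uint8)); print(v-45,u-20)
delta([.5456,.1723,.130])
E
```

```text
257.1195180959071 174.86092971749784 [np.float64(256.94213728461204), np.float64(171.60434025200556)]
129 237
tool d [-0.0005 -0.0014  0.0044] x [-0.521  0.853 -0.001] y [0.853 0.521 0.002] pos [0.5465 0.1734 0.1344] q [ 0.264  0.17   1.939  0.     1.031 -0.284] F [ 0.21 -0.05 -3.44] M [-0.016  0.042  0.007] t 8.3
```

View pics/w4z.png

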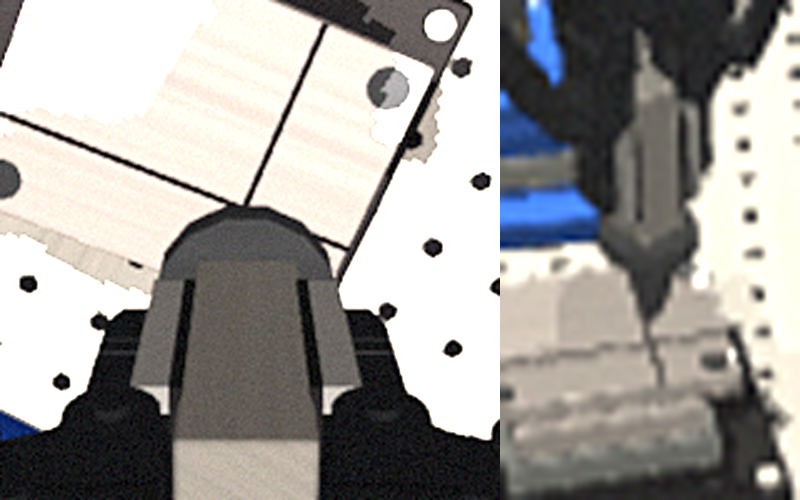

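The crossing is at wrist px (278,231), just clear of the collar. The side view puts the tip at about (258,174.5), directly above the line and roughly 8 mm off the plate.

```bash
python3 - <<'E'
from h import *
c=cam('wrist');p=ray(c,278,231.2,.058);print(p)
x=R.from_rotvec(readout.read_state()['tcp_rot']).as_matrix()
delta(p-.002*x[:,0]+.0005*x[:,1]+np.array([0,0,.07]))
E
```

```text
[0.54446557 0.17552075 0.058     ]
tool d [ 0.0008 -0.0001  0.0064] x [-0.521  0.853 -0.001] y [0.853 0.521 0.002] pos [0.5465 0.1734 0.1344] q [ 0.264  0.17   1.939 -0.     1.031 -0.284] F [-0.36  1.22 -3.04] M [0.042 0.002 0.019] t 8.35
```

{"api": "jog_arm", "payload": {
  "deltas": [0.0005,0,0.0015,0,0,0,-1,0.0005,0,0.003,0,0,0,-1,0.0005,0,0.003,0,0,0,-1,0.0005,0,0.003,0,0,0,-1]
}}

```text
time: 8.75
tool_pos: [0.5453, 0.1736, 0.1302]
tcp_rot: [-1.537, -2.74, 0.0]
wrist_force: [-0.5, 0.5, -3.3]
width: 0.2
grip_force: 78.5
```

{"api": "jog_arm", "payload": {
  "deltas": [0,0,0.0008,0,0,0,-1,0,0,0.0015,0,0,0,-1,0,0,0.0015,0,0,0,-1]
}}

```text
time: 9.05
tool_pos: [0.5453, 0.1736, 0.1286]
tcp_rot: [-1.537, -2.74, 0.0]
wrist_force: [0.1, -0.1, -3.3]
width: 0.2
grip_force: 78.5
```

{"api": "jog_arm", "payload": {
  "deltas": [0,0,0.0007,0,0,0,-1,0,0,0.0012,0,0,0,-1,0,0,0.0012,0,0,0,-1]
}}

```text
time: 9.35
tool_pos: [0.5453, 0.1736, 0.1275]
tcp_rot: [-1.537, -2.74, 0.0]
wrist_force: [0.4, -0.8, -3.1]
width: 0.197
grip_force: 78.5
```

{"api": "jog_arm", "payload": {
  "deltas": [0,0,0.0007,0,0,0,-1,0,0,0.0012,0,0,0,-1,0,0,0.0012,0,0,0,-1]
}}

```text
time: 9.65
tool_pos: [0.5453, 0.1736, 0.1263]
tcp_rot: [-1.537, -2.74, 0.0]
wrist_force: [0.2, -0.1, -3.1]
width: 0.202
grip_force: 78.5
```

{"api": "jog_arm", "payload": {
  "deltas": [0,0,0.0007,0,0,0,-1,0,0,0.0012,0,0,0,-1,0,0,0.0012,0,0,0,-1]
}}

```text
time: 9.95
tool_pos: [0.5453, 0.1736, 0.1251]
tcp_rot: [-1.537, -2.74, 0.0]
wrist_force: [0.9, 0.3, -3.5]
width: 0.203
grip_force: 78.5
```

{"api": "jog_arm", "payload": {
  "deltas": [0,0,0.0007,0,0,0,-1,0,0,0.0012,0,0,0,-1,0,0,0.0012,0,0,0,-1]
}}

```text
time: 10.25
tool_pos: [0.5453, 0.1736, 0.1239]
tcp_rot: [-1.537, -2.74, 0.0]
wrist_force: [0.3, 0.2, -3.3]
width: 0.2
grip_force: 78.5
```

{"api": "jog_arm", "payload": {
  "deltas": [0,0,0.0007,0,0,0,-1,0,0,0.0012,0,0,0,-1,0,0,0.0012,0,0,0,-1]
}}

```text
time: 10.55
tool_pos: [0.5453, 0.1736, 0.1226]
tcp_rot: [-1.537, -2.74, 0.0]
wrist_force: [-0.6, 0.8, -2.5]
width: 0.203
grip_force: 78.5
```

{"api": "jog_arm", "payload": {
  "deltas": [0,0,0.0004,0,0,0,-1,0,0,0.0007,0,0,0,-1,0,0,0.0007,0,0,0,-1]
}}

```text
time: 10.85
tool_pos: [0.5454, 0.1736, 0.122]
tcp_rot: [-1.537, -2.74, 0.0]
wrist_force: [0.1, 0.3, -2.9]
width: 0.198
grip_force: 78.5
```

{"api": "jog_arm", "payload": {
  "deltas": [0,0,0.0007,0,0,0,-1,0,0,0.0012,0,0,0,-1,0,0,0.0012,0,0,0,-1]
}}

```text
time: 11.15
tool_pos: [0.5457, 0.1737, 0.1213]
tcp_rot: [1.537, 2.739, 0.001]
wrist_force: [-1.5, 0.3, -0.5]
width: 0.2
grip_force: 78.6
```

{"api": "jog_arm", "payload": {
  "deltas": [0,0,0.0004,0,0,0,-1,0,0,0.0008,0,0,0,-1,0,0,0.0008,0,0,0,-1]
}}

```text
time: 11.45
tool_pos: [0.5459, 0.1738, 0.1208]
tcp_rot: [1.537, 2.739, 0.001]
wrist_force: [-0.7, -0.2, 2.7]
width: 0.202
grip_force: 79.0
```

{"api": "jog_arm", "payload": {
  "deltas": [0,0,0.0005,0,0,0,-1,0,0,0.001,0,0,0,-1,0,0,0.001,0,0,0,-1]
}}

```text
time: 11.75
tool_pos: [0.5462, 0.1738, 0.1202]
tcp_rot: [1.536, 2.739, 0.002]
wrist_force: [-1.4, -0.2, 5.6]
width: 0.201
grip_force: 79.6
```

{"api": "jog_arm", "payload": {
  "deltas": [0,-0.0002,0.0005,0,0,0,-1,0,-0.0003,0.0009,0,0,0,-1,0,-0.0003,0.0009,0,0,0,-1]
}}

```text
time: 12.05
tool_pos: [0.5463, 0.1738, 0.1198]
tcp_rot: [1.536, 2.738, 0.003]
wrist_force: [-1.0, 0.1, 8.0]
width: 0.2
grip_force: 79.9
```

```bash
python3 -c "
from h import *
delta([.5456,.1723,.13])"
```

```text
tool d [-0.0009 -0.0014 -0.0102] x [-0.521  0.853 -0.001] y [0.853 0.521 0.003] pos [0.5463 0.1738 0.1198] q [ 0.265  0.186  1.95  -0.     1.003 -0.284] F [-1.04  0.13  7.98] M [-0.091  0.251 -0.011] t 12.05
```

{"api": "jog_arm", "payload": {
  "deltas": [0,0,0.0003,0,0,0,-1,0,0,0.0003,0,0,0,-1,0,0,0.0003,0,0,0,-1,0,0,0.0003,0,0,0,-1,0,0,0.0003,0,0,0,-1,0,0,0.0003,0,0,0,-1,0,0,0.0003,0,0,0,-1,0,0,0.0003,0,0,0,-1]
}}

```text
time: 12.85
tool_pos: [0.5464, 0.1738, 0.1197]
tcp_rot: [1.536, 2.738, 0.003]
wrist_force: [-1.1, -0.0, 8.7]
width: 0.198
grip_force: 80.0
```

{"api": "jog_arm", "payload": {
  "deltas": [0,0,0,0,0,0,-1,0,0,0,0,0,0,-1,0,0,0,0,0,0,-1,0,0,0,0,0,0,-1,0,0,0,0,0,0,-1,0,0,0,0,0,0,-1,0,0,0,0,0,0,-1,0,0,0,0,0,0,-1]
}}

```text
time: 13.65
tool_pos: [0.5464, 0.1738, 0.1197]
tcp_rot: [1.536, 2.738, 0.003]
wrist_force: [-1.1, -0.7, 8.9]
width: 0.201
grip_force: 80.0
```

{"api": "jog_arm", "payload": {
  "deltas": [0,0,-0.002,0,0,0,-1,0,0,-0.006,0,0,0,-1,0,0,-0.015,0,0,0,-1,0,0,-0.03,0,0,0,-1,0,0,-0.05,0,0,0,-1,0,0,-0.075,0,0,0,-1,0,0,-0.1,0,0,0,-1,0,0,-0.1,0,0,0,-1]
}}

```text
time: 14.45
tool_pos: [0.548, 0.1743, 0.2231]
tcp_rot: [1.534, 2.734, 0.01]
wrist_force: [1.8, 0.1, -2.1]
width: 0.201
grip_force: 78.7
```

```bash
python3 -c "
from h import *
delta([.4476,-.2463,.222])"
```

```text
tool d [-0.3066 -0.3049 -0.0007] x [-0.521  0.853 -0.003] y [0.853 0.521 0.009] pos [0.548  0.1743 0.2231] q [ 0.265  0.088  1.857  0.     1.188 -0.284] F [ 1.83  0.09 -2.1 ] M [-0.036 -0.004  0.006] t 14.45
```

{"api": "jog_arm", "payload": {
  "deltas": [-0.015,-0.015,0,0,0,0,-1,-0.045,-0.045,0,0,0,0,-1,-0.078,-0.078,0,0,0,0,-1,-0.111,-0.11,0,0,0,0,-1,-0.144,-0.143,0,0,0,0,-1,-0.177,-0.176,0,0,0,0,-1,-0.21,-0.209,0,0,0,0,-1,-0.24,-0.239,0,0,0,0,-1]
}}

```text
time: 15.25
tool_pos: [0.4648, -0.1576, 0.2169]
tcp_rot: [-1.537, -2.739, 0.001]
wrist_force: [1.6, -0.1, -2.5]
width: 0.202
grip_force: 78.6
```

{"api": "jog_arm", "payload": {
  "deltas": [-0.025,-0.025,0,0,0,0,-1,-0.043,-0.043,0,0,0,0,-1,-0.055,-0.055,0,0,0,0,-1,-0.064,-0.063,0,0,0,0,-1,-0.0665,-0.066,0,0,0,0,-1,-0.0665,-0.066,0,0,0,0,-1,-0.0665,-0.066,0,0,0,0,-1,-0.0665,-0.066,0,0,0,0,-1]
}}

```text
time: 16.05
tool_pos: [0.4448, -0.2462, 0.2178]
tcp_rot: [-1.535, -2.741, -0.0]
wrist_force: [-0.2, -0.7, -3.0]
width: 0.196
grip_force: 78.7
```

```bash
python3 -c "
from h import *
delta([.4476,-.2463,.084])"
```

```text
tool d [-0.0016  0.0023  0.1338] x [-0.522  0.853  0.   ] y [0.853 0.522 0.   ] pos [ 0.4448 -0.2462  0.2178] q [-0.555 -0.031  1.989  0.     1.184 -1.104] F [-0.17 -0.74 -3.  ] M [0.013 0.045 0.008] t 16.05
```

{"api": "jog_arm", "payload": {
  "deltas": [-0.0016,0.0023,0.015,0,0,0,-1,-0.0016,0.0023,0.035,0,0,0,-1,-0.0016,0.0023,0.055,0,0,0,-1,-0.0016,0.0023,0.075,0,0,0,-1,-0.0016,0.0023,0.09,0,0,0,-1,-0.0016,0.0023,0.094,0,0,0,-1,-0.0016,0.0023,0.094,0,0,0,-1,-0.0016,0.0023,0.094,0,0,0,-1]
}}

```text
time: 16.85
tool_pos: [0.448, -0.2473, 0.1243]
tcp_rot: [1.536, 2.739, -0.0]
wrist_force: [0.8, 0.3, -2.6]
width: 0.197
grip_force: 78.7
```

```bash
python3 -c "
from h import *
delta([.4476,-.2463,.084])"
```

```text
tool d [0.0011 0.0002 0.0403] x [-0.522  0.853 -0.001] y [0.853 0.522 0.   ] pos [ 0.448  -0.2473  0.1243] q [-0.553  0.069  2.073  0.     0.998 -1.102] F [ 0.78  0.31 -2.62] M [-0.008 -0.033  0.022] t 16.85
```

{"api": "jog_arm", "payload": {
  "deltas": [0.001,0,0.004,0,0,0,-1,0.001,0,0.01,0,0,0,-1,0.001,0,0.017,0,0,0,-1,0.001,0,0.024,0,0,0,-1,0.001,0,0.03,0,0,0,-1,0.001,0,0.034,0,0,0,-1,0.001,0,0.036,0,0,0,-1,0.001,0,0.036,0,0,0,-1]
}}

```text
time: 17.65
tool_pos: [0.4467, -0.2463, 0.0874]
tcp_rot: [-1.537, -2.739, -0.0]
wrist_force: [0.3, 0.6, -3.4]
width: 0.198
grip_force: 78.7
```

```bash
python3 -c "
from h import *
delta([.4476,-.2463,.084])"
```

```text
tool d [-0.0005  0.0008  0.0034] x [-0.521  0.853  0.001] y [ 0.853  0.521 -0.   ] pos [ 0.4467 -0.2463  0.0874] q [-0.553  0.115  2.103 -0.     0.925 -1.101] F [ 0.29  0.6  -3.4 ] M [-0.018 -0.04  -0.003] t 17.65
```

{"api": "jog_arm", "payload": {
  "deltas": [0,0.0005,0.001,0,0,0,-1,0,0.0005,0.002,0,0,0,-1,0,0.0005,0.003,0,0,0,-1,0,0.0005,0.003,0,0,0,-1]
}}

```text
time: 18.05
tool_pos: [0.4473, -0.2461, 0.0848]
tcp_rot: [-1.537, -2.74, -0.0]
wrist_force: [-0.6, -0.2, -2.5]
width: 0.2
grip_force: 78.7
```

{"api": "jog_arm", "payload": {
  "deltas": [0,0,0.0005,0,0,0,-1,0,0,0.001,0,0,0,-1,0,0,0.001,0,0,0,-1]
}}

```text
time: 18.35
tool_pos: [0.4474, -0.2462, 0.0841]
tcp_rot: [1.537, 2.74, -0.0]
wrist_force: [-0.4, 0.2, -1.1]
width: 0.199
grip_force: 79.1
```

{"api": "jog_arm", "payload": {
  "deltas": [0,0,0.0006,0,0,0,-1,0,0,0.0006,0,0,0,-1,0,0,0.0006,0,0,0,-0.5,0,0,0.0006,0,0,0,-0.3,0,0,0.0006,0,0,0,0,0,0,0.0006,0,0,0,0.2,0,0,0.0006,0,0,0,0.2,0,0,0.0006,0,0,0,0.2],
  "squeeze": 40
}}

```text
time: 19.15
tool_pos: [0.4473, -0.2462, 0.0832]
tcp_rot: [-1.537, -2.74, 0.0]
wrist_force: [-0.1, 0.6, 0.0]
width: 0.598
grip_force: 0.0
```

{"api": "jog_arm", "payload": {
  "deltas": [0,0,-0.01,0,0,0,0.2,0,0,-0.03,0,0,0,0.2,0,0,-0.055,0,0,0,0.2,0,0,-0.085,0,0,0,0.2,0,0,-0.115,0,0,0,0.2,0,0,-0.14,0,0,0,0.2,0,0,-0.15,0,0,0,0.2,0,0,-0.15,0,0,0,0.2]
}}

```text
time: 19.95
tool_pos: [0.4484, -0.2468, 0.2356]
tcp_rot: [1.535, 2.736, -0.0]
wrist_force: [0.4, -0.4, -0.2]
width: 0.6
grip_force: 0.0
```

```bash
python3 -c "
from h import *
c=cam('wrist');cv2.imwrite('pics/w5.png',c['color']);delta([.4476,-.2463,.084])"
```

```text
tool d [ 1.000e-04 -0.000e+00  1.497e-01] x [-0.521  0.853 -0.001] y [0.853 0.521 0.001] pos [ 0.4475 -0.2463  0.2337] q [-0.552 -0.04   1.967  0.     1.213 -1.1  ] F [ 0.19 -0.1  -0.78] M [-0.066 -0.012 -0.029] t 20.0
```

View pics/w5.png

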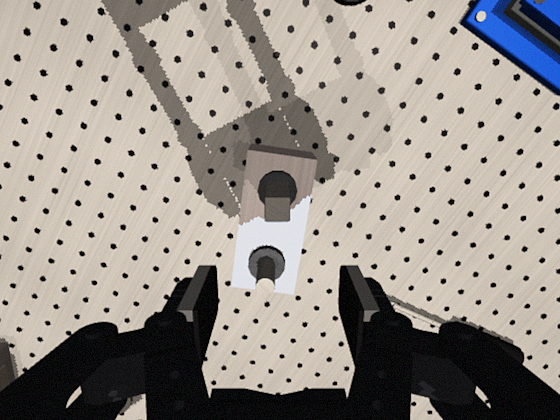

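The punch stands upright and home in its hole, with the collar at about (278,190) and the shank top at about (277,208). The die is untouched at (266,263), and the gripper is clear, so I'm handing in.

```bash
python3 -c "
from h import *
print(finish_job())"
```

```text
the job is handed in; nothing more can be done
None
```

The punch was pressed on the crossing at about 12 N for over 1.5 s, lifted straight off, set back fully home and upright in its hole, and released; I handed the job in at about 20 s, and no verdict was returned.

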